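Put the jar away in the roll-top bench store

ROBOT

A 7-joint arm with a two-finger parallel gripper is mounted at the origin on the work surface. World frame = base frame: x ahead of the robot, y to its left, z up, the work surface at z = 0. Lengths are in m, angles in rad, forces in N, time in s.
With the tool pointing down it reaches from about 0.4 to 0.85 m from the base axis. Payload 10.4 kg.
Tool frame: the origin (TCP) lies where the fingers leave the gripper's body, on its centre line; the fingertips stand 73 mm ahead of it and the grasp point (between the pads) lies 54 mm ahead of it; z points along the fingers, y is the line along which they close (so a half turn about z gives the same grasp; the last joint's range is limited). The gripper opens to 85 mm and grips with 20 to 120 N. Pads are 22 mm wide; open, the fingers measure 114 mm over their backs; the gripper's body (76 mm by 85 mm) begins 54 mm behind the grasp point. The pads swing forward as they close: fully open they stand 13 mm farther back than shut.
Start: joints at [-1.243, 0.332, -0.065, 1.46, 0.022, 1.35, -0.088], TCP at [0.215, 0.587, 0.304] pointing down, gripper open.
Joint ranges: [-2.6, 2.6], [-0.5, 2.12], [-1.47, 1.34], [0.16, 2.42], [-1.27, 4.41], [0.06, 2.06], [-2.6, 2.6]. Speed limits (rad/s): [2.22, 2.22, 2.79, 2.79, 3.14, 3.14, 3.14].

INTERFACE

Orientations are given as a unit quaternion [x, y, z, w].
In Python, from workcell import manip, camera gives the robot as it stands. The module is installed in compiled form; this text tells all that it offers.
- The arm moves only by the shell command python3 -m creep 'ROWS' [OPENING] [FORCE]. ROWS is JSON, a list of rows, each a list of 2 entries, a list of its own where there are three numbers: the shift along the tool's x, y, z in mm, then the turn about the tool's z in rad. In form: [[[tx, ty, tz], twist], ...]. A call has 1 to 5 rows; each row is the pose to reach, as a shift and turn from the pose commanded when the call began, along the tool's axes at that moment; what a row does not reach only later rows make up. A row lasts 1/12 s, in which the tool goes at most 41.7 mm and 7.16 degrees, less where a joint would pass 70% of its speed; a pose out of reach is approached as far as the arm can. A call with a gripper value outside its range is refused whole. OPENING is the opening, from 0 (shut) to 1 (fully open), set as the call begins (- or left out, the last holds). The fingers move at their own pace and stop on an object; FORCE is the grip in N (left out, the last holds). Time passes only in rows, so rows that repeat a pose let the fingers close. It gives the time, the measured TCP pose, the force, the opening and the grip force at its end, in the units of the state.
- manip.get_obs(): the state, without advancing time (a new reading comes with each control period).
- camera(name): name is "scene" or "top" or "wrist"; returns a dict with "pixels" (420x560x3 uint8, red, green, blue), "z_map" (420x560 float32, m along the optical axis (not along the pixel's ray), 0 where there is no reading), "fx", "fy", "cx", "cy" (pixels), "extrinsics" (4x4, takes a point from world to camera coordinates). Camera axes: x right, y down, z forward; pixel columns grow to the right and rows downward; lengths in m; the calibration is good to about 2 mm. A picture is of the moment at which its call begins.
- manip.hand_in(): hands the job in; it is judged then, once.
The state is a dict: "clock": time; "joint_pos": joint angles; "joint_velocities": joint speeds; "tau": joint torques, N m; "position": TCP position; "ee_rot": TCP orientation; "ft_force": force on the tool from outside, world axes, zero at the start; "torque": the same for the moment, N m; "grip_width": opening from 0.0 (shut) to 1.0 (fully open); "grasp_force": force on a finger pad.
Only numpy, scipy, OpenCV 4.12 (cv2) and the standard library are available. Lean on these libraries where they do the work, as an engineer would, in place of code of your own. Each camera call takes 0.05 s, during which the arm holds its last target. There are 200 camera calls.

TASK

Roll the slatted door of the bench store fully open, stand the amber jar upright on the cork mat inside, setting it down gently rather than dropping it, and roll the door fully closed again. Leave the green seed tin in the store where it stands, and do not knock the other things on the bench about.

Things in the scene. Friction and masses are not known exactly. Their poses are not given: they have to be found in the camera images.
- store: Fixed wooden roll-top store. Origin: centre of its underside; its -x is the front (to the robot), z up. Roll axis along its y, 50 mm above the bench at x = 0. Half-round cheeks, radius 162 mm, inner faces at y = +-180 mm. Inner floor 12 mm up, front sill 52 mm high at x = -158 to -146 mm, fixed rear hood, top 212 mm. Door fully open: clear from above over x = -146 to 0 mm.
- tambour (a joint): The slatted roll door, turning about the roll axis along its curved track: 0 = fully closed (down on the sill), 1.55 rad = fully open (rolled back under the hood). Slats' outer face at radius 150 mm. About 0.55 N m of friction: it stays where it is left (0.4 kg); moving it takes up to about 6 N at the pull. It may start partly open.
- pull (a point): Centre of the door's brass pull: barrel 22 mm in diameter, 30 mm long, parallel to the store's y at y = 0, on a 12 mm stem 45 mm out from the slats; 195 mm from the roll axis at 8 degrees (0.14 rad) + joint value, from the front (-x) upwards: 77 mm high closed, 243 mm high fully open. Grip its two flat ends from above; it can turn between the fingers while the hand stays upright.
- mat: Cork mat fixed on the floor of the store, 100 x 100 x 5 mm, in its left or its right half, 85 mm from the store's middle and 60 mm in front of the roll axis. Origin: centre of its underside (its top is 17 mm above the bench).
- jar: Closed amber glass jar with an orange label and a white cap, 52 mm in diameter, 90 mm high, about 0.18 kg, standing upright on the open bench to the left or the right of the store. Origin: centre of its underside, z up the jar.
- seed_tin: Green closed seed tin, 64 mm in diameter, 65 mm high, standing in the other half of the store. Origin: centre of its underside.
- cutting_pot: Bystander: small terracotta pot with a green cutting, 90 mm in diameter, about 145 mm high, on the bench at the side of the store opposite the jar. Origin: centre of its underside.
- drink_can: Bystander: red drink can, 66 mm in diameter, 122 mm high. Origin: centre of its underside.
- nursery_pots: Bystander: stack of black nursery pots, 116 mm in diameter, about 130 mm high. Origin: centre of its underside.

How it is judged:
On the way, in this order (a step that is already met when the one before it is completed fails the run):
1. the door is rolled fully open (more than 1.4 rad) (value of joint tambour above 1.4 rad), for 0.2 s.
2. the jar stands upright on the cork mat, let go, with the door open (horizontal distance between jar and mat below 0.035 m and z of jar in the frame of mat between 0 and 0.01 m and angle between jar's own z axis and vertical below 0.1 rad and value of joint tambour above 1.2 rad and contact force between the fingers and jar below 0.1 N and linear speed of jar below 0.02 m/s), for 0.2 s.
At the end, for the whole second after the job is handed in: The door is closed to within 0.05 rad (about 8 mm); the jar is at rest and upright (within 0.1 rad) on the cork mat, its centre within 35 mm of the mat's centre; the seed tin is upright within 30 mm of where it stood (value of joint tambour below 0.05 rad and horizontal distance between jar and mat below 0.035 m and z of jar in the frame of mat between 0 and 0.01 m and angle between each of jar, seed_tin's own z axis and vertical below 0.1 rad and linear speed of jar below 0.02 m/s and distance of seed_tin from where it was at the start of the episode below 0.03 m); the robot touches nothing.
It fails at once if the jar was dropped (moving faster than 0.6 m/s while out of the fingers) (linear speed of jar above 0.6 m/s and contact force between the fingers and jar below 0.05 N).
It fails at once if the seed tin was pushed more than 30 mm or tipped (distance of seed_tin from where it was at the start of the episode above 0.03 m or angle between seed_tin's own z axis and vertical above 0.4 rad).
It fails at once if a bystander on the bench was knocked more than 50 mm or tipped over (distance of any of cutting_pot, drink_can, nursery_pots from where it was at the start of the episode above 0.05 m or angle between any of cutting_pot, drink_can, nursery_pots's own z axis and vertical above 0.5 rad).
It also fails if it takes over 72 s, if anything falls off the work surface, if the arm or the gripper's body presses on something with over 40 N, if the wrist force passes 120 N, or if a joint passes its speed limit or range.

## Working session

There is one attempt and no reset: what is moved stays moved. The work goes in short steps, Python scripts to look and compute and a shell command to move; the robot and the scene stay as the last step left them, time stands still between calls to the robot, and variables do not carry over. Pictures are saved under pics/ and viewed, at most 10 in all, crops included, and the job is handed in when it is done.

```bash
mkdir -p pics; cat > h.py <<'E'
import numpy as np, cv2
from workcell import manip, camera
from scipy.spatial.transform import Rotation as R
def shot(n,f=None):
    c=camera(n)
    if f: cv2.imwrite('pics/'+f,c['pixels'][:,:,::-1])
    return c
def cloud(c):
    z=c['z_map'];v,u=np.mgrid[:z.shape[0],:z.shape[1]]
    p=np.stack([(u-c['cx'])/c['fx']*z,(v-c['cy'])/c['fy']*z,z],-1)
    T=np.linalg.inv(c['extrinsics']);return p@T[:3,:3].T+T[:3,3]
def st():
    o=manip.get_obs();print('t',o['clock'],'pos',np.round(o['position'],4),'q',np.round(o['joint_pos'],3),'f',np.round(o['ft_force'],1),'g',o['grip_width'],o['grasp_force']);print(np.round(R.from_quat(o['ee_rot']).as_matrix(),3).tolist());return o
E
python3 - <<'E'
from h import *
st()
a=shot('scene','s0.png');b=shot('top','t0.png')
np.save('pt.npy',cloud(b));np.save('ps.npy',cloud(a));np.save('it.npy',b['pixels']);np.save('is.npy',a['pixels'])
cv2.imwrite('pics/both.png',cv2.resize(np.vstack([a['pixels'],b['pixels']])[:,:,::-1],(400,600)))
E
```

```text
t 0.0 pos [0.2147 0.5867 0.3031] q [-1.243  0.333 -0.065  1.461  0.022  1.35  -0.088] f [ 0.7 -0.1 -0.2] g 1.0037812898165133 0.0
[[-0.939, 0.344, -0.0], [0.344, 0.939, -0.001], [-0.0, -0.001, -1.0]]
```

View pics/t0.png

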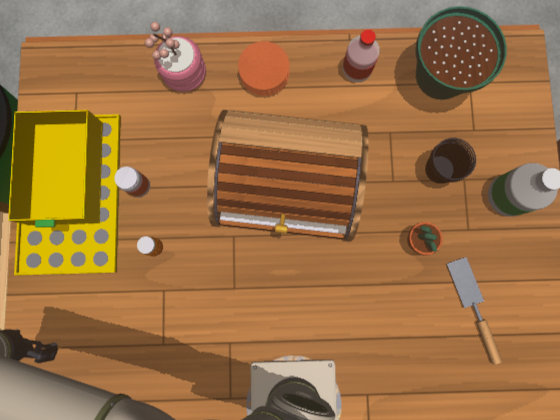

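View pics/s0.png

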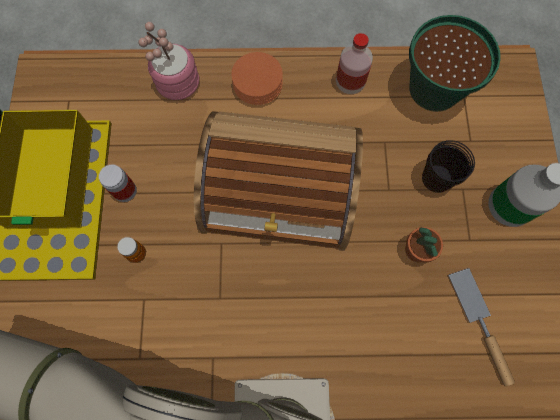

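The top view shows the jar (white cap near 148,245), the can (128,180), the store with its pull at (281,228) and the pot at (426,240). The scene view agrees. Next I measure them.

```bash
python3 - <<'E'
from h import *
from scipy.optimize import least_squares
P=np.load('pt.npy');I=np.load('it.npy')
hsv=cv2.cvtColor(I,cv2.COLOR_RGB2HSV)
for n,(u,v) in dict(jar=(146,245),can=(126,178),pot=(425,238),np=(450,160),base=(290,390),pull=(281,229),sill=(250,222)).items(): print(n,np.round(P[v,u],3),hsv[v,u])
# jar, can caps
for n,(u0,u1,v0,v1,zl) in dict(jar=(130,170,230,262,.075),can=(110,155,160,200,.11),pot=(400,450,215,262,.03),npots=(420,480,130,190,.11)).items():
    q=P[v0:v1,u0:u1].reshape(-1,3);q=q[q[:,2]>zl];c,r=cv2.minEnclosingCircle(q[:,:2].astype(np.float32));print(n,np.round(c,4),round(r,4),q[:,2].max().round(4))
q=P[100:245,200:375].reshape(-1,3);q=q[(q[:,2]>.07)]
print('n',len(q));
# slats (not hood): fit cylinder robustly
def f(p,q,r):
    d=q[:,:2]-p[:2];x=d@[np.cos(p[2]),np.sin(p[2])];return np.hypot(x,q[:,2]-.05)-r
m=(hsv[...,0]<15)&(hsv[...,1]>140)&(hsv[...,2]<170);mm=np.zeros_like(m);mm[150:212,225:352]=1
s=P[m&mm];s=s[s[:,2]>.12]
x0=[P[165,290,0],P[165,290,1],0.0]
r=least_squares(f,x0,args=(s,.15),loss='soft_l1',f_scale=.002);print('slats',r.x,np.abs(r.fun).mean())
yaw=r.x[2];ex=np.array([np.cos(yaw),np.sin(yaw)]);ey=np.array([-ex[1],ex[0]])
a=q[:,:2]@ex;b=q[:,:2]@ey
print('ext x',np.percentile(a,[0,.5,99.5,100]),'y',np.percentile(b,[0,.5,99.5,100]))
print('axis x',r.x[:2]@ex)
rect=cv2.minAreaRect(q[:,:2].astype(np.float32));print(rect)
c=(hsv[...,0]>15)&(hsv[...,0]<28)&(hsv[...,1]>150);c[:215]=0;c[245:]=0;c[:,:265]=0;c[:,300:]=0
g=P[c];g=g[g[:,2]>.06];print('brass',len(g),g.mean(0),np.median(g,0),g.max(0),g.min(0))
E
```

```text
jar [0.438 0.381 0.09 ] [162   6 217]
can [0.615 0.428 0.124] [145   7 219]
pot [ 0.434 -0.356  0.123] [26 74 55]
np [ 0.666 -0.476  0.015] [ 13 133  50]
base [0.073 0.008 0.163] [18 56 68]
pull [0.463 0.019 0.17 ] [ 22 179 215]
sill [0.501 0.108 0.016] [167  11 204]
jar [0.3921 0.2086] 0.2051 1.3944
can [0.4824 0.2349] 0.2668 1.3944
pot [ 0.3921 -0.201 ] 0.219 1.3944
npots [ 0.5049 -0.2422] 0.3036 1.3944
n 16256
slats [ 0.54749783 -0.5505485  -0.14141014] 0.006009855500572188
ext x [0.33260327 0.33260327 0.76662387 0.77740196] y [-0.11106156 -0.10834669  0.28009266  0.28208228]
axis x 0.6196267620612239
((0.5614101886749268, 0.006476357579231262), (0.3929711580276489, 0.44469544291496277), 82.02027893066406)
brass 130 [0.47022678 0.01897856 0.17036434] [0.46769371 0.01854312 0.1650472 ] [0.50232795 0.03460782 1.39436143] [0.33752141 0.00643013 0.1360414 ]
```

```bash
cat > loc.py <<'E'
from h import *
from scipy.optimize import least_squares
P=np.load('pt.npy');I=np.load('it.npy');P[P[...,2]>.5]=np.nan
hsv=cv2.cvtColor(I,cv2.COLOR_RGB2HSV)
for n,(u0,u1,v0,v1,zl,zh) in dict(jar=(130,170,230,262,.085,.1),can=(110,155,160,200,.11,.14),pot=(400,450,215,262,.05,.075),npots=(420,480,130,190,.11,.14)).items():
    q=P[v0:v1,u0:u1].reshape(-1,3);q=q[(q[:,2]>zl)&(q[:,2]<zh)];c,r=cv2.minEnclosingCircle(q[:,:2].astype(np.float32));print(n,np.round(c,4),round(r,4),q[:,2].max().round(4))
q=P[100:245,200:375].reshape(-1,3);q=q[(q[:,2]>.07)]
rect=cv2.minAreaRect(q[q[:,0]>.5][:,:2].astype(np.float32));print(rect)
def f(p,q):
    d=q[:,:2];x=d@[np.cos(p[1]),np.sin(p[1])]-p[0];return np.hypot(x,q[:,2]-.05)-p[2]
mm=np.zeros(P.shape[:2],bool);mm[160:205,228:350]=1
s=P[mm];s=s[s[:,2]>.12]
r=least_squares(f,[.64,-.12,.15],args=(s,),loss='soft_l1',f_scale=.002);print('slats',r.x,np.abs(r.fun).mean())
yaw=r.x[1];ex=np.array([np.cos(yaw),np.sin(yaw)]);ey=np.array([-ex[1],ex[0]])
b=q[:,:2]@ey;a=q[:,:2]@ex
print('x',np.percentile(a,[0,1,99,100]),'y',np.percentile(b,[0,.5,99.5,100]))
yc=(np.percentile(b,.5)+np.percentile(b,99.5))/2
print('origin',ex*r.x[0]+ey*yc)
c=(hsv[...,0]>18)&(hsv[...,0]<28)&(hsv[...,1]>150);c[:215]=0;c[245:]=0;c[:,:265]=0;c[:,300:]=0
g=P[c];g=g[(g[:,2]>.06)];print('brass',len(g),np.median(g,0),g.max(0),g.min(0))
print('pull in store: x',np.median(g[:,:2]@ex)-r.x[0],'y',np.median(g[:,:2]@ey)-yc)
np.savetxt('store.txt',[*(ex*r.x[0]+ey*yc),yaw])
E
python3 loc.py
```

```text
jar [0.4375 0.3842] 0.024 0.0976
can [0.6152 0.429 ] 0.0329 0.129
pot [ 0.4356 -0.3682] 0.0448 0.0748
npots [ 0.642  -0.4449] 0.0595 0.1369
((0.6282540559768677, -0.002737760543823242), (0.392760306596756, 0.31006768345832825), 82.09248352050781)
slats [ 0.61986461 -0.1419836   0.15014736] 0.0019057770892704046
x [0.44587489 0.46684675 0.76041611 0.77739574] y [-0.11077339 -0.10804488  0.28045194  0.28241647]
origin [ 0.62582548 -0.00237912]
brass 102 [0.46818666 0.01678917 0.16555002] [0.50232795 0.0343861  0.17399897] [0.45523371 0.00643013 0.13734703]
pull in store: x -0.1588115979313655 y -0.0011816559270884236
```

```bash
cat >> h.py <<'E'
S=np.loadtxt('store.txt') if __import__('os').path.exists('store.txt') else None
def store2w(p):
    c,s=np.cos(S[2]),np.sin(S[2]);return np.array([S[0]+c*p[0]-s*p[1],S[1]+s*p[0]+c*p[1],p[2]])
def w2store(p):
    d=np.asarray(p)-[S[0],S[1],0];c,s=np.cos(S[2]),np.sin(S[2]);return np.array([c*d[0]+s*d[1],-s*d[0]+c*d[1],d[2]])
def go(target,yaw=None):
    "print shift (mm, tool axes) and twist to bring TCP to target (world)"
    o=manip.get_obs();M=R.from_quat(o['ee_rot']).as_matrix()
    t=M.T@(np.asarray(target)-o['position'])*1e3
    yaw=S[2] if yaw is None else yaw
    w=np.arctan2(-M[0,1],M[1,1]); d=(w-yaw+np.pi/2)%np.pi-np.pi/2
    print('shift',np.round(t,1),'twist',round(d,3),'| pos',np.round(o['position'],4),'t',round(o['clock'],2),'tilt',np.round(M[2],3),'g',round(o['grip_width'],3),round(o['grasp_force'],1))
E
python3 -m creep '[[[-27,-28,0],-0.04],[[-54,-56,0],-0.08],[[-81,-84,0],-0.12],[[-108,-112,0],-0.16],[[-135,-140,0],-0.21]]' 1 40
python3 -c "
from h import *
go(store2w([-.16,0,.3]))"
```

```text
clock: 0.52
position: [0.2938, 0.4071, 0.3035]
ee_rot: [0.069, 0.998, -0.0, -0.0]
ft_force: [1.0, -0.3, -0.3]
grip_width: 0.999
grasp_force: 0.0
shift [-225.5 -359.1    3.6] twist 0.003 | pos [0.2938 0.4071 0.3035] t 0.52 tilt [ 0. -0. -1.] g 0.999 0.0
```

```bash
python3 -m creep '[[[-21,-34,0],0],[[-42,-68,0],0],[[-63,-102,0],0],[[-84,-136,0],0],[[-105,-170,0],0]]' >/dev/null
python3 -m creep '[[[-21,-34,0],0],[[-42,-68,0],0],[[-63,-102,0],0],[[-84,-136,0],0],[[-105,-170,0],0]]' >/dev/null
python3 -m creep '[[[-13,-18,2],0],[[-14,-19,3],0],[[-14,-19,3],0]]' >/dev/null
python3 - <<'E'
from h import *
go(store2w([-.16,0,.3]))
c=shot('wrist','w1.png')
p=cloud(c);hsv=cv2.cvtColor(c['pixels'],cv2.COLOR_RGB2HSV)
m=(hsv[...,0]>18)&(hsv[...,0]<28)&(hsv[...,1]>150)&(p[...,2]>.1)&(p[...,2]<.3)
print(m.sum()); g=p[m]
if len(g): q=np.array([w2store(x) for x in g]); print(np.percentile(q,[1,50,99],axis=0))
E
```

```text
shift [-2.6 -0.4  0.4] twist -0.002 | pos [0.4649 0.021  0.3004] t 1.6 tilt [ 0.001 -0.    -1.   ] g 1.003 0.0
1940
[[-0.17225861 -0.01336597  0.13517029]
 [-0.1621636   0.00051102  0.16610951]
 [-0.1222111   0.01437309  0.16942959]]
```

View pics/w1.png

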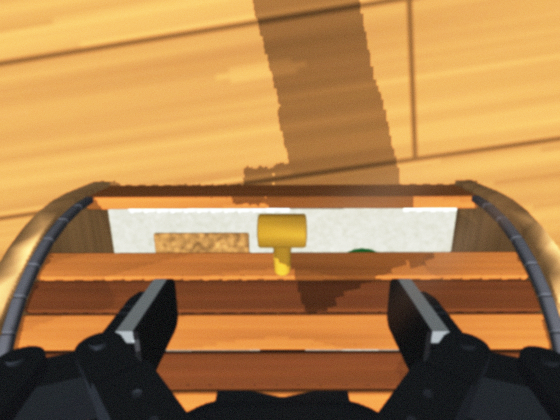

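The wrist view shows the pull at (282,230), the cork mat at (200,243) and the tin's edge at (362,250). So the mat is in the store's -y half and the tin in the +y half. The hand is centred over the pull, so I descend and grip.

```bash
python3 -m creep '[[[0,0,30],0],[[0,0,60],0],[[0,0,80],0],[[0,0,90],0],[[0,0,90],0]]'
python3 -m creep '[[[0,0,0],0],[[0,0,0],0],[[0,0,0],0],[[0,0,0],0],[[0,0,0],0]]' 0 40
python3 -c "
from h import *
go(store2w([-.1625,0,.212]))
for j in np.linspace(.447,1.56,8):
  a=.14+j; print(round(j,2),np.round([1e3*(.195*np.cos(a)-.1625), -1e3*(.05+.195*np.sin(a)-.158)],0))"
```

```text
clock: 2.07
position: [0.4636, 0.0232, 0.2091]
ee_rot: [0.069, 0.998, -0.001, -0.002]
ft_force: [0.7, 0.3, 1.3]
grip_width: 1.0
grasp_force: 0.0
clock: 2.48
position: [0.4646, 0.0208, 0.2114]
ee_rot: [0.071, 0.997, -0.001, -0.0]
ft_force: [3.4, 4.9, 1.1]
grip_width: 0.34
grasp_force: 44.3
shift [-0.4 -0.1 -0.6] twist 0.0 | pos [0.4646 0.0208 0.2114] t 2.48 tilt [ 0.    -0.002 -1.   ] g 0.34 44.3
0.45 [-0. -0.]
0.61 [-19. -24.]
0.76 [-42. -45.]
0.92 [-68. -62.]
1.08 [-96. -75.]
1.24 [-126.  -84.]
1.4 [-157.  -87.]
1.56 [-188.  -85.]
```

```bash
python3 -m creep '[[[-9,0,-12],0],[[-19,0,-24],0],[[-30,0,-35],0],[[-42,0,-45],0],[[-55,0,-54],0]]'
python3 -m creep '[[[-13,0,-8],0],[[-27,0,-15],0],[[-41,0,-21],0],[[-56,0,-26],0],[[-71,0,-30],0]]'
python3 -m creep '[[[-15,0,-2],0],[[-31,0,-3],0],[[-46,0,-3],0],[[-62,0,-1],0],[[-62,0,-1],0]]'
python3 -c "
from h import *
a=.14+1.55
go(store2w([-.195*np.cos(a),0,.104+.195*np.sin(a)]));p=w2store(manip.get_obs()['position']);print(p,'joint',np.arctan2(p[2]-.104,-p[0])-.14)"
```

```text
clock: 2.9
position: [0.5182, 0.0133, 0.2649]
ee_rot: [0.071, 0.997, -0.001, -0.002]
ft_force: [-5.2, -4.8, -1.9]
grip_width: 0.343
grasp_force: 42.5
clock: 3.32
position: [0.5892, 0.0032, 0.2947]
ee_rot: [0.071, 0.997, -0.001, -0.001]
ft_force: [-3.0, -3.6, -6.1]
grip_width: 0.338
grasp_force: 41.1
clock: 3.73
position: [0.6531, -0.0058, 0.2965]
ee_rot: [0.071, 0.997, -0.001, 0.001]
ft_force: [4.4, -3.3, 2.3]
grip_width: 0.338
grasp_force: 42.8
shift [ 4.3 -0.5 -1.1] twist -0.0 | pos [ 0.6531 -0.0058  0.2965] t 3.73 tilt [-0.002 -0.002 -1.   ] g 0.338 42.8
[0.02745618 0.00045934 0.29648975] joint 1.5724777247199424
```

```bash
python3 -m creep '[[[4,0,-1],0],[[4,0,-1],0],[[4,0,-1],0],[[4,0,-1],0]]' 1
python3 -m creep '[[[0,0,-20],0],[[0,0,-50],0],[[20,0,-55],0],[[50,0,-55],0],[[90,0,-55],0]]'
python3 - <<'E'
from h import *
c=shot('top','t1.png');P=cloud(c);P[P[...,2]>.5]=np.nan;np.save('pt1.npy',P)
hsv=cv2.cvtColor(c['pixels'],cv2.COLOR_RGB2HSV)
q=P[230:262,130:170].reshape(-1,3);q=q[(q[:,2]>.085)&(q[:,2]<.1)];cc,r=cv2.minEnclosingCircle(q[:,:2].astype(np.float32));print('jar',cc,r)
go([*cc,.25])
E
```

```text
clock: 4.07
position: [0.6468, -0.0032, 0.2971]
ee_rot: [0.07, 0.998, 0.0, 0.0]
ft_force: [0.7, 0.4, 0.2]
grip_width: 0.89
grasp_force: 0.0
clock: 4.48
position: [0.5578, 0.0091, 0.3519]
ee_rot: [0.07, 0.998, -0.0, 0.001]
ft_force: [0.3, 0.5, 1.6]
grip_width: 1.004
grasp_force: 0.0
jar (0.438689649105072, 0.3841685950756073) 0.024052390828728676
shift [162.4 355.5 102. ] twist 0.001 | pos [0.55   0.0091 0.3504] t 4.53 tilt [ 0.006  0.002 -1.   ] g 1.003 0.0
```

View pics/t1.png

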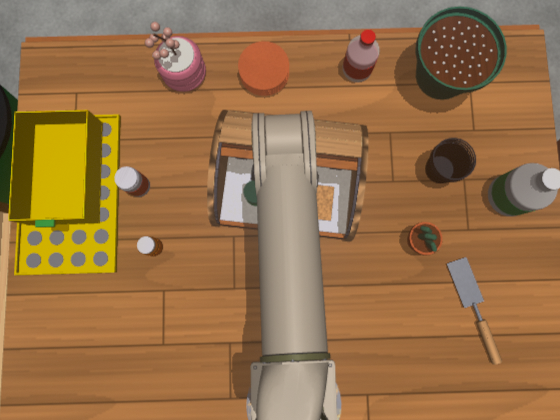

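The door is open, with the mat at (325,200), the tin at (255,190) and the jar still at (147,245). Next is the jar.

```bash
python3 -m creep '[[[16,34,0],0],[[32,69,0],0],[[48,104,0],0],[[64,139,0],0],[[80,174,0],0]]' >/dev/null
python3 -m creep '[[[16,35,10],0],[[32,70,20],0],[[48,105,30],0],[[64,140,40],0],[[79,175,50],0]]' >/dev/null
python3 -m creep '[[[3,6,20],0],[[3,6,40],0],[[3,6,50],0],[[3,6,50],0]]' >/dev/null
python3 - <<'E'
from h import *
go([.4385,.384,.25])
c=shot('wrist','w2.png');P=cloud(c)
m=(P[...,2]>.087)&(P[...,2]<.1)&(np.hypot(P[...,0]-.438,P[...,1]-.384)<.06)
q=P[m];print(len(q),cv2.minEnclosingCircle(q[:,:2].astype(np.float32)),q[:,:2].mean(0))
E
```

```text
shift [ 8.1  0.5 -0.3] twist 0.001 | pos [0.4465 0.3824 0.2497] t 5.7 tilt [ 0.002 -0.003 -1.   ] g 1.0 0.0
3633 ((0.4389705955982208, 0.38528144359588623), 0.023270785808563232) [0.43823893 0.38550915]
```

View pics/w2.png

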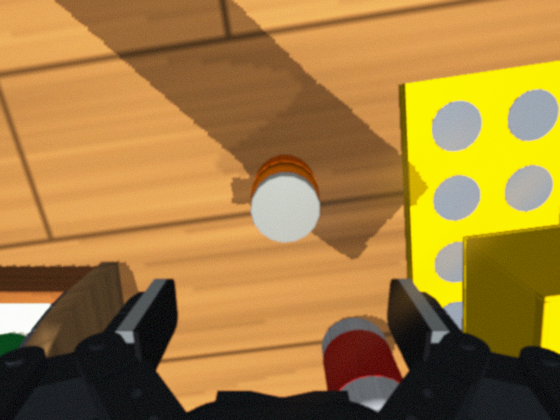

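The cap is at (285,207), midway between the fingers, and the surroundings are clear. I descend and grip.

```bash
python3 -m creep '[[[8,1,20],0],[[8,1,55],0],[[8,1,90],0],[[8,1,120],0],[[8,1,132],0]]' >/dev/null
python3 -m creep '[[[0,0,6],0],[[0,0,8],0],[[0,0,8],0]]'
python3 -m creep '[[[0,0,0],0],[[0,0,0],0],[[0,0,0],0],[[0,0,0],0],[[0,0,0],0]]' 0 35
python3 -c "
from h import *
go([.4385,.385,.11])
print(w2store(manip.get_obs()['position']))"
```

```text
clock: 6.42
position: [0.4405, 0.3859, 0.1136]
ee_rot: [0.071, 0.998, 0.001, 0.001]
ft_force: [0.8, 0.0, 0.8]
grip_width: 0.999
grasp_force: 0.0
clock: 6.83
position: [0.4401, 0.3857, 0.1134]
ee_rot: [0.07, 0.998, 0.001, 0.001]
ft_force: [-1.4, -1.2, 7.7]
grip_width: 0.589
grasp_force: 35.6
shift [ 1.5 -1.   3.4] twist 0.001 | pos [0.4401 0.3857 0.1134] t 6.83 tilt [-0.001  0.002 -1.   ] g 0.589 35.6
[-0.23875041  0.35792298  0.11344342]
```

```bash
python3 -m creep '[[[0,0,-15],0],[[0,0,-45],0],[[0,0,-80],0],[[0,0,-115],0],[[0,0,-150],0]]'
python3 -m creep '[[[0,0,-35],0],[[0,0,-65],0],[[0,0,-80],0],[[0,0,-80],0]]'
python3 - <<'E'
from h import *
go(store2w([-.0585,-.085,.343]))
c=shot('top');P=cloud(c);np.savez('top2.npz',P=P,I=c['pixels'])
hsv=cv2.cvtColor(c['pixels'],cv2.COLOR_RGB2HSV)
# mat in store coords (cork colour on the floor)
m=(P[...,2]>.008)&(P[...,2]<.03)&(hsv[...,1]>90)
Q=P.reshape(-1,3)-[S[0],S[1],0];cc,s=np.cos(S[2]),np.sin(S[2])
X=(cc*Q[:,0]+s*Q[:,1]).reshape(m.shape);Y=(-s*Q[:,0]+cc*Q[:,1]).reshape(m.shape)
m&=(X>-.14)&(X<0)&(Y<-.02)&(Y>-.17)
print('mat',m.sum(),np.percentile(X[m],[2,50,98]),np.percentile(Y[m],[2,50,98]),np.median(P[m],0))
g=(hsv[...,0]>35)&(hsv[...,0]<90)&(hsv[...,1]>90)&(P[...,2]>.055)&(P[...,2]<.08)&(abs(Y)<.17)&(abs(X)<.15)
print('tin',g.sum(),np.percentile(X[g],[2,50,98]),np.percentile(Y[g],[2,50,98]))
E
```

```text
clock: 7.25
position: [0.4394, 0.385, 0.2639]
ee_rot: [0.07, 0.998, 0.0, 0.0]
ft_force: [1.1, 0.1, -1.2]
grip_width: 0.589
grasp_force: 37.3
clock: 7.58
position: [0.4404, 0.3859, 0.3467]
ee_rot: [0.07, 0.998, 0.003, 0.002]
ft_force: [1.1, -0.3, -1.3]
grip_width: 0.591
grasp_force: 37.3
shift [-179.5 -443.3    1.7] twist 0.001 | pos [0.4404 0.3859 0.3467] t 7.58 tilt [-0.004  0.006 -1.   ] g 0.591 37.3
mat 1135 [-0.10616192 -0.05937188 -0.01325862] [-0.1323874  -0.08584622 -0.03922721] [ 0.55439231 -0.07920059  0.01726827]Traceback (most recent call last):
  File "<stdin>", line 12, in <module>
    return _quantile_unchecked(
        a, q, axis, out, overwrite_input, method, keepdims, weights)
    return _ureduce(a,
                    func=_quantile_ureduce_func,
    ...<5 lines>...
                    overwrite_input=overwrite_input,
                    method=method)
    r = func(a, **kwargs)
    result = _quantile(arr,
                       quantiles=q,
    ...<2 lines>...
                       out=out,
                       weights=wgt)
    slices_having_nans = np.isnan(arr[-1, ...])
                                  ~~~^^^^^^^^^
IndexError: index -1 is out of bounds for axis 0 with size 0
```

```bash
python3 -m creep '[[[-10,-30,0],0],[[-20,-63,0],0],[[-32,-98,0],0],[[-45,-133,0],0],[[-58,-168,0],0]]' >/dev/null
python3 -m creep '[[[-13,-35,0],0],[[-26,-70,0],0],[[-39,-105,0],0],[[-52,-140,0],0],[[-65,-175,0],0]]' >/dev/null
python3 -m creep '[[[-14,-30,0],0],[[-28,-60,0],0],[[-42,-85,0],0],[[-56,-100,0],0],[[-56,-100,0],0]]'
python3 - <<'E'
from h import *
go(store2w([-.0585,-.085,.343]));
c=shot('wrist','w3.png')
E
```

```text
clock: 8.88
position: [0.5548, -0.0828, 0.3404]
ee_rot: [0.073, 0.997, -0.001, -0.001]
ft_force: [-0.5, 0.5, -1.5]
grip_width: 0.587
grasp_force: 37.3
shift [-0.4  4.6 -2.6] twist -0.004 | pos [ 0.5548 -0.0828  0.3404] t 8.88 tilt [ 0.001 -0.002 -1.   ] g 0.587 37.3
```

View pics/w3.png

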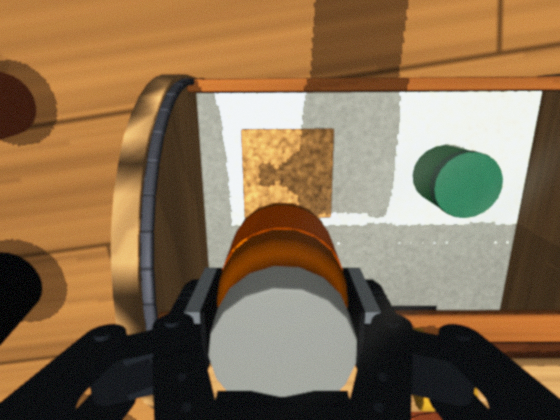

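The jar is held upright over the mat (288,172), with the tin clear at (468,183). I lower it.

```bash
python3 -m creep '[[[0,2,25],0],[[0,4,60],0],[[0,4,95],0],[[0,4,130],0],[[0,4,160],0]]' >/dev/null
python3 -m creep '[[[0,0,15],0],[[0,0,25],0],[[0,0,32],0],[[0,0,37],0],[[0,0,40],0]]'
python3 -c "
from h import *
go(store2w([-.0585,-.085,.1304]))"
```

```text
clock: 9.77
position: [0.5554, -0.0741, 0.142]
ee_rot: [0.07, 0.998, 0.0, 0.0]
ft_force: [0.5, -0.1, -1.1]
grip_width: 0.588
grasp_force: 37.3
shift [-1.1 -4.  11.6] twist 0.002 | pos [ 0.5554 -0.0741  0.142 ] t 9.77 tilt [-0.001  0.    -1.   ] g 0.588 37.3
```

```bash
python3 -m creep '[[[-1,-2,4],0],[[-1,-4,7],0],[[-1,-4,9],0],[[-1,-4,9],0]]'
python3 -m creep '[[[0,0,1],0],[[0,0,1],0],[[0,0,2],0],[[0,0,2],0]]'
python3 -c "
from h import *
go(store2w([-.0585,-.085,.1304]))"
```

```text
clock: 10.1
position: [0.5556, -0.0788, 0.1328]
ee_rot: [0.071, 0.998, 0.0, 0.0]
ft_force: [0.0, -0.3, -0.6]
grip_width: 0.594
grasp_force: 37.3
clock: 10.43
position: [0.5556, -0.0785, 0.1309]
ee_rot: [0.07, 0.998, 0.0, 0.0]
ft_force: [-0.3, 0.2, -2.9]
grip_width: 0.586
grasp_force: 37.3
shift [-0.2  0.2  0.5] twist 0.001 | pos [ 0.5556 -0.0785  0.1309] t 10.43 tilt [-0.  0. -1.] g 0.586 37.3
```

```bash
python3 -m creep '[[[0,0,0.5],0],[[0,0,1],0],[[0,0,1],0]]'
python3 -m creep '[[[0,0,0.5],0],[[0,0,1],0],[[0,0,1],0]]'
```

```text
clock: 10.68
position: [0.5559, -0.0785, 0.1305]
ee_rot: [0.07, 0.998, 0.0, 0.0]
ft_force: [-2.8, 0.8, 5.0]
grip_width: 0.59
grasp_force: 37.9
clock: 10.93
position: [0.5561, -0.0786, 0.1305]
ee_rot: [0.07, 0.998, 0.001, 0.001]
ft_force: [-6.9, 1.2, 16.3]
grip_width: 0.59
grasp_force: 38.9
```

Contact has been made. I ease up 1 mm, release and retreat straight up.

```bash
python3 -m creep '[[[0,0,-1],0],[[0,0,-1],0]]'
python3 -m creep '[[[0,0,0],0],[[0,0,0],0],[[0,0,0],0],[[0,0,0],0],[[0,0,0],0]]' 1
python3 -m creep '[[[0,0,-10],0],[[0,0,-40],0],[[0,0,-75],0],[[0,0,-110],0],[[0,0,-145],0]]'
python3 -m creep '[[[0,0,-30],0],[[0,0,-55],0],[[0,0,-60],0],[[0,0,-60],0]]'
python3 - <<'E'
from h import *
c=shot('wrist','w4.png');P=cloud(c)
m=(P[...,2]>.09)&(P[...,2]<.12)
q=P[m];s=np.array([w2store(x) for x in q]);s=s[(np.abs(s[:,0]+.06)<.06)&(np.abs(s[:,1]+.085)<.06)];print(len(s),cv2.minEnclosingCircle(s[:,:2].astype(np.float32)),np.percentile(s[:,2],[5,50,95]))
m=(P[...,2]>.2)&(P[...,2]<.27);s=np.array([w2store(x) for x in P[m]]);k=(abs(s[:,1])<.02)&(s[:,0]<.06)
if k.any(): print('pull',np.median(s[k],0),s[k].max(0),s[k].min(0))
go(store2w([.023,0,.36]))
E
```

```text
clock: 11.1
position: [0.5559, -0.0786, 0.1305]
ee_rot: [0.07, 0.998, 0.0, 0.001]
ft_force: [-1.5, -0.1, 7.0]
grip_width: 0.587
grasp_force: 38.0
clock: 11.52
position: [0.5555, -0.0785, 0.1297]
ee_rot: [0.07, 0.998, 0.0, -0.0]
ft_force: [-0.8, -0.2, -0.1]
grip_width: 1.001
grasp_force: 0.0
clock: 11.93
position: [0.5552, -0.0789, 0.2772]
ee_rot: [0.071, 0.997, -0.0, 0.0]
ft_force: [0.5, -0.1, 0.0]
grip_width: 1.003
grasp_force: 0.0
clock: 12.27
position: [0.5561, -0.0789, 0.3374]
ee_rot: [0.07, 0.998, 0.0, 0.002]
ft_force: [-0.5, -0.6, -0.3]
grip_width: 0.999
grasp_force: 0.0
2312 ((-0.05931999534368515, -0.08471976965665817), 0.02334693633019924) [0.10511475 0.10704865 0.108352  ]
pull [ 0.03807586 -0.01241983  0.20617315] [ 0.05996694 -0.0018846   0.23731684] [ 0.00134369 -0.01993549  0.20000824]
shift [-81.8  85.4 -24.4] twist 0.001 | pos [ 0.5556 -0.0786  0.3355] t 12.32 tilt [-0.001  0.001 -1.   ] g 1.001 0.0
```

View pics/w4.png

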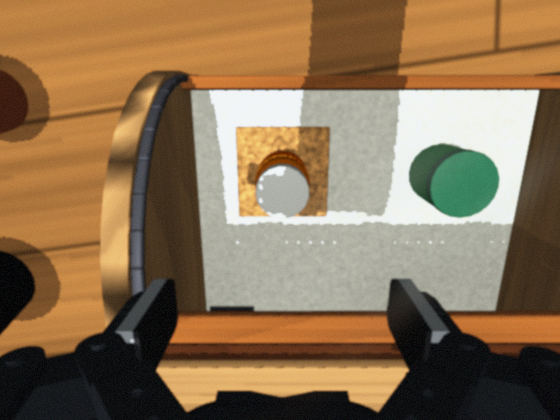

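The jar stands upright on the mat, cap at (283,190), with the tin untouched at (465,183). Now back to the pull.

```bash
python3 -m creep '[[[0,0,-15],0],[[0,0,-25],0],[[-20,20,-25],0],[[-45,45,-25],0],[[-70,70,-25],0]]' >/dev/null
python3 -m creep '[[[-12,15,0],0],[[-12,15,0],0],[[-12,15,0],0]]' >/dev/null
python3 - <<'E'
from h import *
c=shot('wrist','w5.png');P=cloud(c);hsv=cv2.cvtColor(c['pixels'],cv2.COLOR_RGB2HSV)
m=(hsv[...,0]>18)&(hsv[...,0]<28)&(hsv[...,1]>150)&(P[...,2]>.225)&(P[...,2]<.3)
s=np.array([w2store(x) for x in P[m]]);s=s[(abs(s[:,1])<.05)];print(len(s),np.percentile(s,[2,50,98],axis=0))
go(store2w([.023,0,.36]))
E
```

```text
2143 [[ 0.01007505 -0.01322021  0.22928166]
 [ 0.01696016  0.00078614  0.25338285]
 [ 0.02855175  0.01457628  0.25567611]]
shift [ 0.   0.7 -1.1] twist 0.001 | pos [ 0.6485 -0.0063  0.3589] t 13.03 tilt [ 0.002 -0.001 -1.   ] g 0.999 0.0
```

View pics/w5.png

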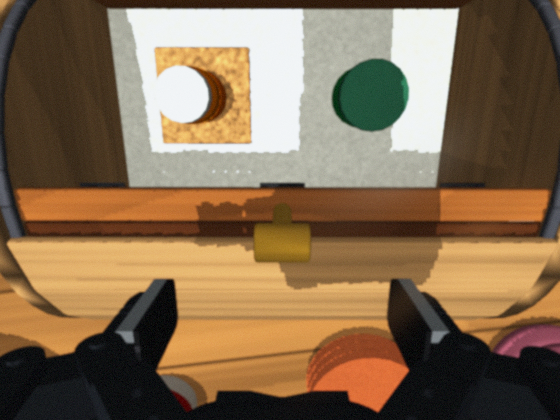

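The pull is at (282,242), centred between the fingers, and the jar and tin are both standing. I grip the pull and roll the door shut.

```bash
python3 -m creep '[[[2,0,25],0],[[2,0,45],0],[[2,0,57],0],[[2,0,62],0],[[2,0,62],0]]' 
python3 -m creep '[[[0,0,0],0],[[0,0,0],0],[[0,0,0],0],[[0,0,0],0],[[0,0,0],0]]' 0 40
python3 -c "
from h import *
p=w2store(manip.get_obs()['position']);print(p)
a0=.14+1.54
for j in np.arange(1.54,-.05,-.1):
  a=.14+j; print(round(j,2),np.round([1e3*.195*(np.cos(a)-np.cos(a0)), -1e3*.195*(np.sin(a)-np.sin(a0))],0), end=' ')"
```

```text
clock: 13.45
position: [0.6461, -0.0061, 0.2972]
ee_rot: [0.071, 0.997, -0.0, -0.001]
ft_force: [0.2, -0.1, 0.4]
grip_width: 1.004
grasp_force: 0.0
clock: 13.87
position: [0.6471, -0.0051, 0.2987]
ee_rot: [0.07, 0.998, 0.001, 0.001]
ft_force: [-1.2, -5.1, 4.0]
grip_width: 0.342
grasp_force: 42.4
[0.0214736  0.00031327 0.29872078]
1.54 [ 0. -0.] 1.44 [19. -1.] 1.34 [39. -0.] 1.24 [58.  2.] 1.14 [77.  7.] 1.04 [96. 14.] 0.94 [113.  22.] 0.84 [130.  32.] 0.74 [145.  44.] 0.64 [160.  57.] 0.54 [173.  71.] 0.44 [184.  87.] 0.34 [194. 104.] 0.24 [202. 122.] 0.14 [209. 140.] 0.04 [213. 159.]
```

```bash
python3 -m creep '[[[19,0,-1],0],[[39,0,0],0],[[58,0,2],0],[[77,0,7],0],[[96,0,14],0]]'
python3 -m creep '[[[17,0,8],0],[[34,0,18],0],[[49,0,30],0],[[64,0,43],0],[[77,0,57],0]]'
python3 -m creep '[[[11,0,16],0],[[21,0,33],0],[[29,0,51],0],[[36,0,69],0],[[36,0,69],0]]'
python3 -c "
from h import *
a=.14
go(store2w([-.195*np.cos(a),0,.1042+.195*np.sin(a)]));p=w2store(manip.get_obs()['position']);print(p,'joint',np.arctan2(p[2]-.1042,-p[0])-.14, np.hypot(p[0],p[2]-.1042))"
```

```text
clock: 14.28
position: [0.5529, 0.0081, 0.2859]
ee_rot: [0.07, 0.998, 0.001, 0.003]
ft_force: [5.8, 0.5, 4.2]
grip_width: 0.343
grasp_force: 45.2
clock: 14.7
position: [0.476, 0.0189, 0.2283]
ee_rot: [0.07, 0.998, 0.001, 0.002]
ft_force: [4.9, -1.0, 2.8]
grip_width: 0.344
grasp_force: 49.9
clock: 15.12
position: [0.4391, 0.0243, 0.1562]
ee_rot: [0.07, 0.998, 0.0, 0.0]
ft_force: [1.5, 2.0, -4.4]
grip_width: 0.344
grasp_force: 54.5
shift [ 4.5  0.  24.8] twist 0.002 | pos [0.4391 0.0243 0.1562] t 15.12 tilt [-0.001  0.001 -1.   ] g 0.344 54.5
[-1.88614382e-01 -5.12300436e-05  1.56247226e-01] joint 0.12924470721586057 0.19566373891974667
```

```bash
python3 -m creep '[[[2,0,8],0],[[3,0,15],0],[[4,0,21],0],[[4,0,25],0],[[4,0,25],0]]'
python3 -m creep '[[[0,0,2],0],[[0,0,2],0]]'
python3 -c "
from h import *
p=w2store(manip.get_obs()['position']);print(p,'joint',np.arctan2(p[2]-.1042,-p[0])-.14, np.hypot(p[0],p[2]-.1042))"
```

```text
clock: 15.53
position: [0.4347, 0.0249, 0.1321]
ee_rot: [0.07, 0.998, 0.0, -0.002]
ft_force: [-4.3, 3.5, -2.0]
grip_width: 0.34
grasp_force: 56.7
clock: 15.7
position: [0.4345, 0.0249, 0.1304]
ee_rot: [0.07, 0.998, 0.0, -0.002]
ft_force: [-6.3, 3.6, -0.8]
grip_width: 0.346
grasp_force: 56.9
[-1.93267571e-01 -4.60037764e-05  1.30392484e-01] joint -0.005296231427999343 0.1950343566566646
```

```bash
python3 -m creep '[[[0,0,1],0],[[0,0,2],0],[[0,0,2],0],[[0,0,2],0]]'
python3 -m creep '[[[0,0,1],0],[[0,0,2],0],[[0,0,2],0],[[0,0,2],0]]'
```

```text
clock: 16.03
position: [0.4343, 0.0249, 0.1285]
ee_rot: [0.07, 0.998, 0.0, -0.002]
ft_force: [-8.7, 4.8, 1.7]
grip_width: 0.344
grasp_force: 57.4
clock: 16.37
position: [0.4341, 0.025, 0.1264]
ee_rot: [0.07, 0.998, 0.0, -0.002]
ft_force: [-10.5, 4.8, 2.6]
grip_width: 0.345
grasp_force: 57.6
```

```bash
python3 -m creep '[[[0,0,0],0],[[0,0,0],0],[[0,0,0],0],[[0,0,0],0],[[0,0,0],0]]' 1
python3 -m creep '[[[0,0,-20],0],[[0,0,-50],0],[[0,0,-85],0],[[0,0,-120],0],[[0,0,-150],0]]'
python3 -m creep '[[[0,0,0],0],[[0,0,0],0]]' >/dev/null
python3 - <<'E'
from h import *
c=shot('wrist','w6.png');P=cloud(c);hsv=cv2.cvtColor(c['pixels'],cv2.COLOR_RGB2HSV)
m=(hsv[...,0]>18)&(hsv[...,0]<28)&(hsv[...,1]>150)&(P[...,2]>.06)&(P[...,2]<.15)
s=np.array([w2store(x) for x in P[m]]);s=s[(abs(s[:,1])<.04)&(s[:,0]<-.14)];print(len(s),np.percentile(s,[2,50,98],axis=0))
go(store2w([-.193,0,.2]))
E
```

```text
clock: 16.78
position: [0.4361, 0.0242, 0.1271]
ee_rot: [0.07, 0.998, 0.0, 0.0]
ft_force: [0.3, 0.7, -0.4]
grip_width: 0.996
grasp_force: 0.0
clock: 17.2
position: [0.4359, 0.024, 0.2793]
ee_rot: [0.071, 0.998, 0.0, 0.001]
ft_force: [0.4, 1.1, -0.6]
grip_width: 1.0
grasp_force: 0.0
1454 [[-0.20229718 -0.0131473   0.07629873]
 [-0.19052108  0.00041229  0.0872908 ]
 [-0.1483661   0.01408154  0.09088582]]
shift [ 1.3  0.4 77.1] twist 0.001 | pos [0.4359 0.0243 0.2771] t 17.42 tilt [-0.001  0.001 -1.   ] g 1.002 0.0
```

View pics/w6.png

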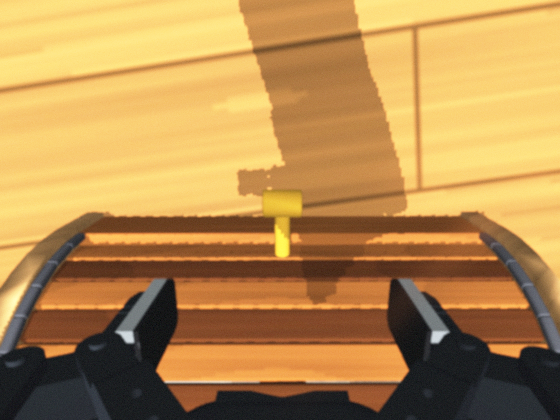

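The door looks shut: the pull at (282,203) has its top at about 89–91 mm, so the joint is near 0.01. As a cheap check I press the barrel gently from above with closed fingers.

```bash
python3 -m creep '[[[1,0,25],0],[[1,0,55],0],[[1,0,80],0],[[1,0,98],0],[[1,0,106],0]]' 0 20
python3 -m creep '[[[0,0,2],0],[[0,0,4],0],[[0,0,6],0],[[0,0,7],0],[[0,0,8],0]]'
python3 -m creep '[[[0,0,1],0],[[0,0,2],0],[[0,0,2],0]]'
```

```text
clock: 17.83
position: [0.4329, 0.0239, 0.1675]
ee_rot: [0.07, 0.998, -0.001, -0.002]
ft_force: [-0.2, -0.0, 0.0]
grip_width: 0.299
grasp_force: 0.0
clock: 18.25
position: [0.4353, 0.0246, 0.1635]
ee_rot: [0.07, 0.998, 0.0, 0.001]
ft_force: [-0.5, -0.8, 0.2]
grip_width: -0.002
grasp_force: 0.0
clock: 18.5
position: [0.4349, 0.0246, 0.161]
ee_rot: [0.07, 0.998, 0.0, 0.0]
ft_force: [1.7, -0.9, 0.5]
grip_width: 0.002
grasp_force: 0.1
```

```bash
python3 -m creep '[[[0,0,1],0],[[0,0,2],0],[[0,0,2],0]]'
python3 -m creep '[[[0,0,1],0],[[0,0,2],0],[[0,0,2],0]]'
```

```text
clock: 18.75
position: [0.4352, 0.0245, 0.1603]
ee_rot: [0.07, 0.998, 0.001, -0.0]
ft_force: [-10.3, -0.7, 25.4]
grip_width: -0.001
grasp_force: 12.4
clock: 19.0
position: [0.4353, 0.0245, 0.1599]
ee_rot: [0.071, 0.998, 0.001, -0.0]
ft_force: [-23.2, -2.7, 53.9]
grip_width: -0.004
grasp_force: 26.8
```

The barrel resists firmly at 53 N with its top at 87–88 mm, so the door is on its stop. I retreat and hand in.

```bash
python3 -m creep '[[[0,0,-3],0],[[0,0,-20],0],[[0,0,-50],0],[[0,0,-85],0],[[0,0,-120],0]]'
python3 -m creep '[[[0,0,0],0],[[0,0,0],0],[[0,0,0],0],[[0,0,0],0]]'
python3 - <<'E'
from h import *
c=shot('wrist');P=cloud(c);hsv=cv2.cvtColor(c['pixels'],cv2.COLOR_RGB2HSV)
m=(hsv[...,0]>18)&(hsv[...,0]<28)&(hsv[...,1]>150)&(P[...,2]>.06)&(P[...,2]<.15)
s=np.array([w2store(x) for x in P[m]]);s=s[(abs(s[:,1])<.04)&(s[:,0]<-.14)];p=np.percentile(s,98,axis=0)[2];print(p)
if p<.094: print(manip.hand_in())
E
```

```text
clock: 19.42
position: [0.4344, 0.0241, 0.2782]
ee_rot: [0.071, 0.998, -0.0, -0.0]
ft_force: [1.2, 0.1, 0.1]
grip_width: -0.002
grasp_force: 0.0
clock: 19.75
position: [0.4343, 0.0244, 0.2758]
ee_rot: [0.07, 0.998, -0.0, -0.001]
ft_force: [-0.2, -0.4, -0.4]
grip_width: -0.0
grasp_force: 0.0
0.08872689297948941
the job is handed in; nothing more can be done
None
```

I handed the job in at about 20 s: the jar stands upright on the cork mat, the door is rolled shut against its stop, and the tin stood where it was when last seen before closing; the hand-in returned no verdict.

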